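# Free the stuck locking key of a lacquer-panel jig

### The arm

A 6-joint arm with a two-finger parallel gripper is mounted at the origin on the work surface. World frame = base frame: x ahead of the robot, y to its left, z up, the work surface at z = 0. Lengths are in mm, angles in rad, forces in N, time in s.
With the tool pointing down it reaches from about 350 to 875 mm from the base axis. Payload 4.2 kg.
Tool frame: the origin (TCP) lies midway between the tips of the shut fingers; the grasp point (between the pads) lies 19 mm behind it; z points along the fingers, y is the line along which they close (so a half turn about z gives the same grasp; the last joint's range is limited). The gripper opens to 85 mm and grips with 20 to 120 N. Pads are 22 mm wide; open, the fingers measure 114 mm over their backs; the gripper's body (76 mm by 85 mm) begins 54 mm behind the grasp point. The pads swing forward as they close: fully open they stand 13 mm farther back than shut.
Start: joints at [-0.899, 0.385, 0.008, 0, -1.194, -0.259], TCP at [250.747, -572.473, 199.712] pointing down, gripper open.
Joint ranges: [-3.14, 3.14], [-1.21, 2.06], [-1.07, 1.41], [-3.16, 2.05], [-2.99, -0.16], [-3.1, 3.1]. Speed limits (rad/s): [2.79, 2.79, 3.14, 3.14, 3.14, 3.14].

### API

Orientations are given as a unit quaternion [x, y, z, w].
In Python, from bench import sensors, get_image, camera_params, job_done gives the robot as it stands.
- The arm moves only by the tool servo_tool, never from a script. Its argument "motion" is a list of rows, each an object with "travel": the shift along the tool's x, y, z as a fraction of full scale, a list of three; "rot": the turn, a rotation vector about the tool's x, y, z as a fraction of full scale, a list of three; "hand": the opening, from 0 (shut) to 1 (fully open). In form: [{"travel": [x, y, z], "rot": [wx, wy, wz], "hand": hand}, ...]. A call has 1 to 10 rows; each row shifts and turns the commanded pose from where the row before left it, along the tool's axes as they then stand; what a row does not reach is not made up. Full scale, the value 1, is 25 cm for a shift and 360 degrees for a turn. A row lasts 1/12 s, in which the tool goes at most 41.7 mm and 7.16 degrees, less where a joint would pass 70% of its speed; a pose out of reach is approached as far as the arm can. A call with a number of a shift or a turn outside -1 to 1 is refused whole. A call with a gripper value outside its range is refused whole. The fingers move at their own pace and stop on an object; the grip force is fixed at half the most. Time passes only in rows, so rows that do not move let the fingers close. It gives the time, the measured TCP pose, the force, the opening and the grip force at its end, in the units of the state.
- sensors.read_state(): the state, without advancing time (a new reading comes with each control period).
- get_image(name): name is "scene" or "top" or "wrist"; returns (picture, depth): 384x512x3 uint8, red, green, blue; 384x512 float32, mm along the optical axis (not along the pixel's ray), 0 where there is no reading.
- camera_params(name): a dict with "camera_matrix" (3x3 intrinsics, pixels), "R" (3x3) and "t" (3): a world point X has camera coordinates R X + t; the wrist camera has in their place "mount" (4x4, takes a point from camera to tool coordinates, whose origin is the TCP and whose axes are the flange's). Camera axes: x right, y down, z forward; pixel columns grow to the right and rows downward; lengths in mm; the calibration is good to about 2 mm. A picture is of the moment at which its call begins: read the wrist's pose just before it. camera_params takes no time and is no camera call.
- job_done(): hands the job in; it is judged then, once.
The state is a dict: "clock": time; "joints": joint angles; "joint_vel": joint speeds; "joint_efforts": joint torques, N m; "position": TCP position; "ee_rot": TCP orientation; "contact_force": force on the tool from outside, world axes, zero at the start; "wrist_torque": the same for the moment, N m; "gripper_width": finger opening in mm; "grasp_force": force on a finger pad.
Only numpy, scipy, OpenCV 4.12 (cv2) and the standard library are available. Lean on these libraries where they do the work, as an engineer would, in place of code of your own. Each camera call takes 0.05 s, during which the arm holds its last target. There are 200 camera calls.

### The job

The red locking key of the lacquer-panel jig is stuck in its channel. Take the wooden tapping block in the gripper and with it knock the key sideways along the channel, out of the spring pad's grip and on to the metal end stop, where it comes free (gently, never ram it, and keep the fingers off the key while it is stuck). Then put the block down flat on the bench, clear of the jig and the tray, lift the key straight out without wrenching it crooked, and stand it on its foot in the blue tray. Leave the lacquer panel, tin, brush, jar and cup where they are.

Things in the scene. Friction and masses are not known exactly. Their poses are not given: they have to be found in the camera images.
- jig: Fixed wooden panel jig: board 12 mm thick, x -50..190, y -100..150 mm. Origin on the bench, under the middle line of the channel, which runs along the jig's y at x = 0 between two rails (inner faces x = -22 and +23.5 mm, tops 23 mm above the bench). The key slides in it towards +y only.
- jig_pad (a point): Middle of the orange spring pad in the far (+x) rail (jig y -80..-40 mm). It squeezes the key's flange against the near rail: pushing the key takes some 7 to 18 N, differing each time, until it has gone about 40 mm and is out of the pad's grip.
- jig_channel (a point): Point on the channel floor at jig x = 0, y = 0, 12 mm above the bench. Over the channel lies an aluminium cover (top 29.5 mm above the bench, slot 28 mm wide) in one piece with the end stop (80 mm wide, top 57 mm above the bench). It is clamped elsewhere each time, not measured: the key's nose meets the stop after 48 to 96 mm of travel towards +y. Feel for it or see it.
- key_center (a point): Centre of the red wooden key, 30 mm above its underside; y along it (as the jig's y; nose at +y), z up. 0.16 kg. Body 100 long, 24 wide (x), 60 mm high; at the tail (y -50..-10) its foot has a flange 44 mm wide, 10 mm high. The cover overhangs the flange: only with the nose at the stop (within 3 mm) does the key lift straight out. Starts 12 mm above the bench. A push of over 35 N spoils it.
- block_center (a point): The beech tapping block, 0.16 kg, 120 mm long (its x), 36 mm wide (its y) and 44 mm high, lying flat on the bench; half-way along, a finger groove 32 mm long in either side leaves it 24 mm wide there. The point is its centre, 22 mm above its underside. Either end may strike the key.
- tray: Fixed open blue tray, 180 mm (its x) by 160 mm (its y) outside, 5 mm walls and floor, 28 mm high. Origin at the centre of its underside.
- panel: Black lacquer panel with an eggshell picture, 124 x 190 x 8 mm, lying loose in the jig's pocket beyond the channel. Origin at the centre of its underside, which is 12 mm above the bench. To be left alone.
- tin: Small tin, 72 mm in diameter, 50 mm high, standing on the bench far right. Origin at its underside. To be left alone.
- brush: Brush about 170 mm long lying on the bench far left. To be left alone.
- jar: Amber glass jar, 72 mm in diameter, 110 mm high, beyond the jig. Origin at its underside. To be left alone.
- mug: Green cup, 74 mm in diameter, 90 mm high, beyond the jig. Origin at its underside. To be left alone.

How it is judged (in metres and radians):
On the way, in this order (a step that is already met when the one before it is completed fails the run):
1. the key has been pushed out of the spring pad's grip by the block (y of key_center in the frame of jig above 0.017 m and contact force between block and key above 0.5 N), for 0.02 s.
2. the key has been lifted clear of the jig (height (world z) of key_center above 0.075 m), for 0.1 s.
At the end, for the whole second after the job is handed in: The key stands upright (within 0.15 rad) on the tray's floor, its centre within 75 mm (tray x) and 65 mm (tray y) of the tray's middle and below 40 mm; the block lies flat on the bench (centre below 26 mm, tilt under 0.15 rad), touching neither jig nor tray; both are at rest (x of key_center in the frame of tray between -0.075 and 0.075 m and y of key_center in the frame of tray between -0.065 and 0.065 m and height (world z) of key_center below 0.04 m and angle between each of key_center, block_center's own z axis and vertical below 0.15 rad and linear speed of each of key, block below 0.02 m/s and height (world z) of block_center below 0.026 m and contact force between block and jig below 0.1 N and contact force between block and tray below 0.1 N).
It fails at once if the key is wrenched crooked (by more than 0.1 rad) in the jig (angle between key_center's own z axis and vertical above 0.1 rad and height (world z) of key_center below 0.075 m and horizontal distance between key_center and jig below 0.1 m).
It fails at once if the fingers touch the key while it is still stuck (contact force between the fingers and key above 1 N and y of key_center in the frame of jig below 0.008 m and horizontal distance between key_center and jig below 0.06 m and height (world z) of key_center below 0.06 m).
It fails at once if the key is rammed: the block presses it with more than 35 N (contact force between block and key above 35 N).
It fails at once if the lacquer panel is shifted by more than 15 mm (distance of panel from where it was at the start of the episode above 0.015 m).
It fails at once if a bystander is moved by more than 30 mm (distance of any of tin, brush, jar, mug from where it was at the start of the episode above 0.03 m).
It also fails if it takes over 64 s, if anything falls off the work surface, if the arm or the gripper's body presses on something with over 40 N, if the wrist force passes 120 N, or if a joint passes its speed limit or range.

## Working session

There is one attempt and no reset: what is moved stays moved. The work goes in short steps, Python scripts to look and compute and a tool call to move; the robot and the scene stay as the last step left them, time stands still between calls to the robot, and variables do not carry over. Pictures are saved under pics/ and viewed, at most 10 in all, crops included, and the job is handed in when it is done.

Besides the shell and the picture viewer there is one more tool, called after ">>>" by a JSON object that holds its "api" and its "payload", one argument or row to a line. servo_tool: Moves the arm, as the interface text tells. Its arguments: {"type":"object","properties":{"motion":{"type":"array"}},"required":["motion"]}

```bash
ls; mkdir -p pics; python3 - <<'E'
from bench import *
import cv2,numpy as np,json
s=sensors.read_state();print({k:np.round(v,3).tolist() for k,v in s.items()})
for n in("scene","top"):
    im,d=get_image(n);cv2.imwrite(f"pics/{n}0.png",im[:,:,::-1]);np.savez(f"{n}0.npz",im=im,d=d)
    p=camera_params(n);print(n,{k:np.round(v,3).tolist() for k,v in p.items()})
print(camera_params("wrist"))
E
```

```text
pics
{'clock': 0.0, 'joints': [-0.899, 0.386, 0.007, -0.001, -1.194, -0.259], 'joint_vel': [-0.0, 0.002, -0.001, 0.002, 0.001, -0.0], 'joint_efforts': [-0.0, -39.229, 18.84, 4.186, -0.005, -0.0], 'position': [250.514, -571.887, 198.62], 'ee_rot': [-0.205, 0.979, 0.001, -0.0], 'contact_force': [0.243, 0.448, -0.115], 'wrist_torque': [0.004, -0.026, 0.006], 'grasp_force': 0.0, 'gripper_width': 85.469}
scene {'camera_matrix': [[430.907, 0.0, 258.484], [0.0, 430.907, 197.411], [0.0, 0.0, 1.0]], 'R': [[0.79, 0.613, 0.0], [0.471, -0.607, -0.64], [-0.392, 0.506, -0.768]], 't': [-479.841, -259.652, 1584.479]}
top {'camera_matrix': [[406.851, 0.0, 254.687], [0.0, 406.851, 184.544], [0.0, 0.0, 1.0]], 'R': [[0.009, -1.0, -0.009], [-0.981, -0.007, -0.192], [0.192, 0.011, -0.981]], 't': [-7.026, 629.791, 1079.447]}
{'camera_matrix': array([[303.50711002,   0.        , 258.61652858],
       [  0.        , 303.50711002, 194.58103749],
       [  0.        ,   0.        ,   1.        ]]), 'mount': array([[ 5.25511401e-04, -9.64705486e-01, -2.63330686e-01,
         6.62856871e+01],
       [ 9.99999764e-01,  3.90642793e-04,  5.64522253e-04,
         1.02845884e+00],
       [-4.41729480e-04, -2.63330920e-01,  9.64705463e-01,
        -1.74160673e+02],
       [ 0.00000000e+00,  0.00000000e+00,  0.00000000e+00,
         1.00000000e+00]])}
```

View pics/top0.png

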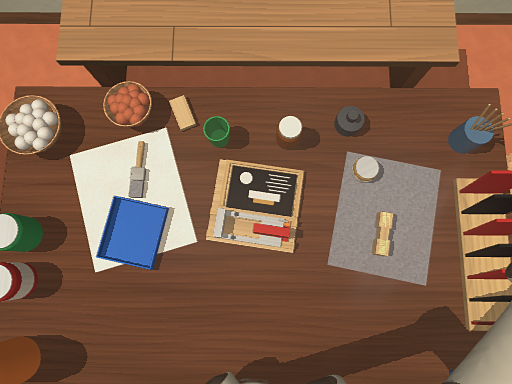

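View pics/scene0.png

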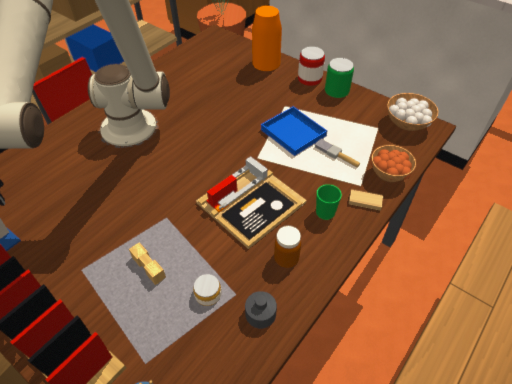

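The top view shows the jig at about (255,205), with the red key at (272,231) at the right end of its channel and the metal stop at about (222,222). The block is at (384,233) on the grey mat and the tray at (133,232). The scene view agrees.

```bash
cat > h.py <<'E'
import numpy as np,cv2
from bench import *
from scipy.spatial.transform import Rotation as Ro
def world(n,d,pose=None):
    p=camera_params(n);K=p["camera_matrix"];v,u=np.indices(d.shape)
    c=np.stack([(u-K[0,2])/K[0,0]*d,(v-K[1,2])/K[1,1]*d,d],-1)
    if n=="wrist":
        M=np.array(p["mount"]);t=c@M[:3,:3].T+M[:3,3]
        return t@Ro.from_quat(pose[1]).as_matrix().T+np.array(pose[0])
    return (c-p["t"])@p["R"]
def rect(P):
    (c,s,a)=cv2.minAreaRect(P[:,:2].astype(np.float32))
    return np.round(c,1),np.round(s,1),round(a,1)
def biggest(m):
    n,l,st,_=cv2.connectedComponentsWithStats(m.astype(np.uint8));return l==1+np.argmax(st[1:,4])
E
python3 - <<'E'
from h import *
z=np.load("top0.npz");im,d=z["im"],z["d"];W=world("top",d)
hsv=cv2.cvtColor(im,cv2.COLOR_RGB2HSV);H,S,V=[hsv[...,i].astype(int) for i in range(3)]
def box(a,b,c,e):
    m=np.zeros(d.shape,bool);m[b:e,a:c]=1;return m&(d>0)
red=((H<8)|(H>172))&(S>150)&(V>90)&box(205,155,310,255)
for nm,m in dict(key=red,keytop=red&(W[...,2]>62),
  block=box(360,205,410,262)&(W[...,2]>32),
  tray=box(85,185,180,280)&(W[...,2]>20)&(H>100)&(H<125)&(S>120),
  trayall=box(85,185,180,280)&(H>100)&(H<125)&(S>120),
  board=box(200,150,312,256)&(W[...,2]>7),stop=box(205,200,255,250)&(W[...,2]>45)&~red).items():
    m=biggest(m);P=W[m];print(nm,m.sum(),rect(P),"z",np.percentile(P[:,2],[5,50,95]).round(1))
print("bench z",np.median(W[300:330,100:200,2]),np.median(W[260:275,350:400,2]))
E
```

```text
key 389 (array([498.7, -47.4]), array([98.3, 42.9]), 87.8) z [22.8 72.7 76.3]
keytop 329 (array([503.1, -47.5]), array([99.1, 24. ]), 82.0) z [69.8 73.2 76.4]
block 565 (array([ 498.7, -360.5]), array([ 36.8, 119.7]), 80.3) z [38.7 45.1 48.9]
tray 469 (array([498.1, 345.3]), array([159.8, 179.3]), 77.9) z [21.4 28.4 32.1]
trayall 3647 (array([498.1, 345.3]), array([159.8, 179.3]), 77.9) z [ 2.7  6.8 29. ]
board 7131 (array([580.7,  -2.7]), array([250.8, 240.7]), 81.9) z [11.3 20.9 60.9]
stop 244 (array([523.8,  96. ]), array([22.2, 80. ]), 82.4) z [53.9 58.  61.5]
bench z 1.1049675655453064 1.9812459619392024
```

>>> {"api": "servo_tool", "payload": {
  "motion": [
    {"travel":[0,0,0],"rot":[0,0,0.0185],"hand":1},
    {"travel":[0,0,0],"rot":[0,0,0.0185],"hand":1},
    {"travel":[0,0,0],"rot":[0,0,0.0185],"hand":1},
    {"travel":[0,0,0],"rot":[0,0,0.0185],"hand":1},
    {"travel":[0,0,0],"rot":[0,0,0.0185],"hand":1},
    {"travel":[-0.1,0.12,0],"rot":[0,0,0],"hand":1},
    {"travel":[-0.1,0.12,0],"rot":[0,0,0],"hand":1},
    {"travel":[-0.1,0.12,0],"rot":[0,0,0],"hand":1},
    {"travel":[-0.1,0.12,0],"rot":[0,0,0],"hand":1},
    {"travel":[-0.1,0.12,0],"rot":[0,0,0],"hand":1}
  ]
}}

```text
clock: 0.93
position: [399.9, -444.0, 199.3]
ee_rot: [0.084, 0.996, 0.0, -0.0]
contact_force: [0.2, -0.9, 1.3]
gripper_width: 85.5
grasp_force: 0.0
```

>>> {"api": "servo_tool", "payload": {
  "motion": [
    {"travel":[-0.1,0.12,0],"rot":[0,0,0],"hand":1},
    {"travel":[-0.1,0.12,0],"rot":[0,0,0],"hand":1},
    {"travel":[-0.1,0.12,0],"rot":[0,0,0],"hand":1},
    {"travel":[0,0,0],"rot":[0,0,0],"hand":1},
    {"travel":[0,0,0],"rot":[0,0,0],"hand":1},
    {"travel":[0,0,0],"rot":[0,0,0],"hand":1}
  ]
}}

```text
clock: 1.43
position: [488.0, -369.0, 199.1]
ee_rot: [0.084, 0.996, 0.0, -0.001]
contact_force: [-0.8, -0.7, -0.2]
gripper_width: 85.5
grasp_force: 0.0
```

```bash
cat >> h.py <<'E'
def state():
    s=sensors.read_state();R=Ro.from_quat(s["ee_rot"]).as_matrix();p=np.array(s["position"])
    print("t",round(s["clock"],2),"p",p.round(1),"yaw_y",round(np.degrees(np.arctan2(R[1,1],R[0,1])),2),"tilt",np.round(R[2,:2],4),"q",np.round(s["joints"],2),"F",np.round(s["contact_force"],1),"w",round(s["gripper_width"],1),"g",round(s["grasp_force"],1))
    return p,s["ee_rot"],R
def plan(xyz,yaw=None):
    p,q,R=state();dz=0
    if yaw is not None:
        dz=-(yaw-np.degrees(np.arctan2(R[1,1],R[0,1]))+180)%-360+180 if False else -((yaw-np.degrees(np.arctan2(R[1,1],R[0,1]))+180)%360-180)
        print("rot z units",round(dz/360,4))
        R=R@Ro.from_euler('z',dz,degrees=True).as_matrix()
    print("travel units after rot",np.round((np.array(xyz)-p)@R/250,4))
E
python3 - <<'E'
from h import *
p,q,R=state()
im,d=get_image("wrist");cv2.imwrite("pics/w1.png",im[:,:,::-1]);W=world("wrist",d,(p,q))
m=biggest((d>0)&(W[...,2]>32)&(W[...,2]<55)&(abs(W[...,0]-498)<90)&(abs(W[...,1]+360)<50))
print(m.sum(),rect(W[m]),np.percentile(W[m][:,2],[5,50,95]))
E
```

```text
t 1.43 p [ 488.  -369.   199.1] yaw_y 80.39 tilt [0.0013 0.0004] q [-0.38  0.36 -0.03 -0.   -1.18 -1.36] F [-0.8 -0.7 -0.2] w 85.5 g 0.0
3126 (array([ 496.9, -361. ]), array([ 36.1, 119.3]), 80.2) [42.32427129 43.77787297 45.03501082]
```

View pics/w1.png

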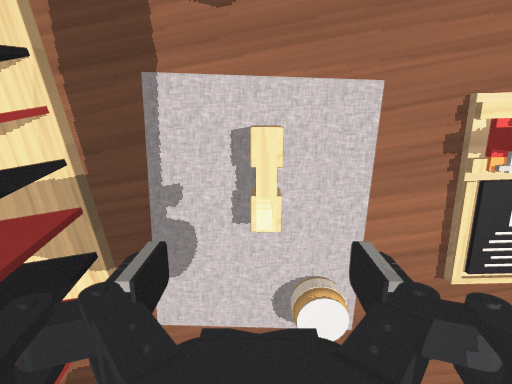

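The wrist view shows the block, centred near (267,180), with its groove between the fingers' lines. The tin at (320,310) is well clear. I'll descend and grip.

>>> {"api": "servo_tool", "payload": {
  "motion": [
    {"travel":[-0.03,0.0376,0.1],"rot":[0,0,0],"hand":1},
    {"travel":[0,0,0.14],"rot":[0,0,0],"hand":1},
    {"travel":[0,0,0.14],"rot":[0,0,0],"hand":1},
    {"travel":[0,0,0.14],"rot":[0,0,0],"hand":1},
    {"travel":[0,0,0.12],"rot":[0,0,0],"hand":1},
    {"travel":[0,0,0.08],"rot":[0,0,0],"hand":1},
    {"travel":[0,0,0.046],"rot":[0,0,0],"hand":1},
    {"travel":[0,0,0],"rot":[0,0,0],"hand":1},
    {"travel":[0,0,0],"rot":[0,0,0],"hand":0},
    {"travel":[0,0,0],"rot":[0,0,0],"hand":0}
  ]
}}

```text
clock: 2.32
position: [498.1, -362.5, 10.0]
ee_rot: [0.084, 0.996, -0.001, 0.002]
contact_force: [-0.7, 0.6, 1.0]
gripper_width: 63.9
grasp_force: 0.0
```

>>> {"api": "servo_tool", "payload": {
  "motion": [
    {"travel":[0,0,0],"rot":[0,0,0],"hand":0},
    {"travel":[0,0,0],"rot":[0,0,0],"hand":0},
    {"travel":[0,0,0],"rot":[0,0,0],"hand":0},
    {"travel":[0,0,0],"rot":[0,0,0],"hand":0},
    {"travel":[0,0,0],"rot":[0,0,0],"hand":0},
    {"travel":[0,0,0],"rot":[0,0,0],"hand":0}
  ]
}}

```text
clock: 2.82
position: [497.8, -361.9, 9.6]
ee_rot: [0.084, 0.996, -0.001, 0.001]
contact_force: [-1.9, -0.4, 6.3]
gripper_width: 21.2
grasp_force: 58.7
```

>>> {"api": "servo_tool", "payload": {
  "motion": [
    {"travel":[0,0,-0.08],"rot":[0,0,0],"hand":0},
    {"travel":[0,0,-0.12],"rot":[0,0,0],"hand":0},
    {"travel":[0,0,-0.14],"rot":[0,0,0],"hand":0},
    {"travel":[0,0,-0.1],"rot":[0,0,0],"hand":0},
    {"travel":[0,0,0],"rot":[0,0,-0.0196],"hand":0},
    {"travel":[0,0,0],"rot":[0,0,-0.0196],"hand":0},
    {"travel":[0,0,0],"rot":[0,0,-0.0196],"hand":0},
    {"travel":[0,0,0],"rot":[0,0,-0.0196],"hand":0},
    {"travel":[0,0,0],"rot":[0,0,-0.0196],"hand":0},
    {"travel":[0,0,0],"rot":[0,0,-0.0196],"hand":0}
  ]
}}

```text
clock: 3.65
position: [496.7, -360.8, 117.5]
ee_rot: [-0.284, 0.959, 0.001, -0.0]
contact_force: [-0.9, 0.3, -0.7]
gripper_width: 21.0
grasp_force: 58.9
```

>>> {"api": "servo_tool", "payload": {
  "motion": [
    {"travel":[0,0,0],"rot":[0,0,-0.0196],"hand":0},
    {"travel":[0,0,0],"rot":[0,0,-0.0196],"hand":0},
    {"travel":[0,0,0],"rot":[0,0,-0.0196],"hand":0},
    {"travel":[0,0,0],"rot":[0,0,-0.0196],"hand":0},
    {"travel":[0,0,0],"rot":[0,0,-0.0196],"hand":0},
    {"travel":[0,0,0],"rot":[0,0,-0.0196],"hand":0},
    {"travel":[0,0,0],"rot":[0,0,-0.019],"hand":0},
    {"travel":[0,0,0],"rot":[0,0,0],"hand":0},
    {"travel":[0,0,0],"rot":[0,0,0],"hand":0}
  ]
}}

```text
clock: 4.4
position: [496.8, -361.0, 117.6]
ee_rot: [-0.654, 0.757, 0.001, -0.0]
contact_force: [-0.2, 0.2, -1.6]
gripper_width: 21.4
grasp_force: 58.9
```

```bash
python3 - <<'E'
from h import *
# jig frame: y dir at 81.9deg
th=np.radians(81.9);jy=np.array([np.cos(th),np.sin(th)]);jx=np.array([jy[1],-jy[0]])
key=np.array([503.1,-47.5])
t=key-jy*(50+60+40)
print("pre-push",t.round(1))
plan([*t,43],171.9)
im,d=get_image("scene");cv2.imwrite("pics/s2.png",im[:,:,::-1])
E
```

```text
pre-push [ 482. -196.]
t 4.4 p [ 496.8 -361.   117.6] yaw_y 171.68 tilt [-0.0006  0.001 ] q [-0.37  0.43 -0.13 -0.   -1.01  0.22] F [-0.2  0.2 -1.6] w 21.4 g 58.9
rot z units -0.0006
travel units after rot [-0.6449  0.1514  0.2991]
```

View pics/s2.png

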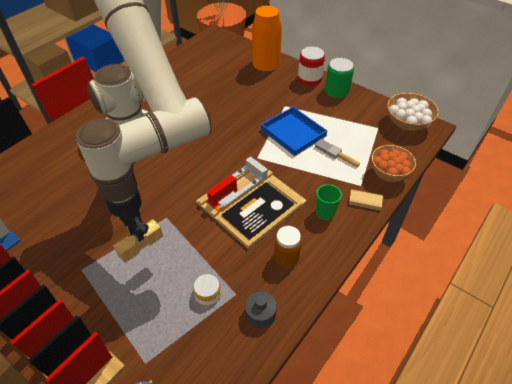

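The block is held level at (137,243), in line with the channel. Next I move it behind the key's tail.

>>> {"api": "servo_tool", "payload": {
  "motion": [
    {"travel":[-0.12,0.03,0.05],"rot":[0,0,-0.0006],"hand":0},
    {"travel":[-0.13,0.03,0.065],"rot":[0,0,0],"hand":0},
    {"travel":[-0.13,0.03,0.065],"rot":[0,0,0],"hand":0},
    {"travel":[-0.13,0.03,0.065],"rot":[0,0,0],"hand":0},
    {"travel":[-0.1,0.03,0.05],"rot":[0,0,0],"hand":0},
    {"travel":[-0.035,0.0014,0.004],"rot":[0,0,0],"hand":0},
    {"travel":[0,0,0],"rot":[0,0,0],"hand":0},
    {"travel":[0,0,0],"rot":[0,0,0],"hand":0},
    {"travel":[0,0,0],"rot":[0,0,0],"hand":0}
  ]
}}

```text
clock: 5.2
position: [483.1, -197.2, 44.2]
ee_rot: [-0.656, 0.755, -0.001, 0.001]
contact_force: [0.1, -0.1, -1.4]
gripper_width: 20.8
grasp_force: 59.0
```

```bash
python3 - <<'E'
from h import *
p,q,R=state()
im,d=get_image("wrist");cv2.imwrite("pics/w3.png",im[:,:,::-1]);np.savez("w3.npz",im=im,d=d)
W=world("wrist",d,(p,q));hsv=cv2.cvtColor(im,cv2.COLOR_RGB2HSV);H,S,V=[hsv[...,i].astype(int) for i in range(3)]
red=((H<8)|(H>172))&(S>150)&(V>60)&(d>0)&(abs(W[...,1]+48)<90)&(abs(W[...,0]-503)<60)
for n,m in dict(keytop=red&(W[...,2]>62)&(W[...,2]<85)).items():
    if m.any():
        m=biggest(m);print(n,m.sum(),rect(W[m]),np.median(W[m][:,2]))
E
```

```text
t 5.2 p [ 483.1 -197.2   44.2] yaw_y 172.02 tilt [ 0.0002 -0.0021] q [-0.08  0.38 -0.45  0.   -0.74 -0.06] F [ 0.1 -0.1 -1.4] w 20.8 g 59.0
```

View pics/w3.png

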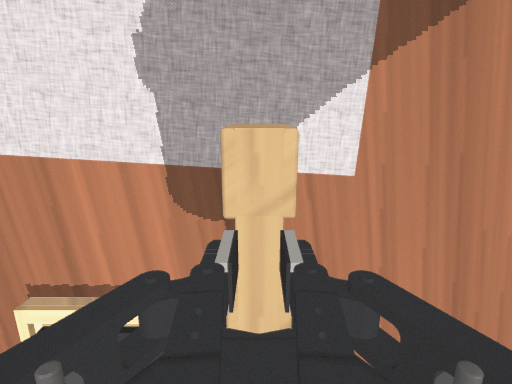

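The wrist camera faces away from the key. It shows the block at (260,170), held squarely with the pads in the groove. I'll approach and feel for the key in small steps.

>>> {"api": "servo_tool", "payload": {
  "motion": [
    {"travel":[-0.03,0.002,0.003],"rot":[0,0,0],"hand":0},
    {"travel":[-0.04,0.001,0],"rot":[0,0,0],"hand":0},
    {"travel":[-0.03,0,0],"rot":[0,0,0],"hand":0},
    {"travel":[-0.01,0,0],"rot":[0,0,0],"hand":0},
    {"travel":[-0.01,0,0],"rot":[0,0,0],"hand":0},
    {"travel":[-0.008,0,0],"rot":[0,0,0],"hand":0},
    {"travel":[-0.006,0,0],"rot":[0,0,0],"hand":0}
  ]
}}

```text
clock: 5.83
position: [485.9, -162.8, 42.7]
ee_rot: [-0.657, 0.754, -0.0, 0.0]
contact_force: [-0.3, -0.0, -0.5]
gripper_width: 21.1
grasp_force: 59.0
```

>>> {"api": "servo_tool", "payload": {
  "motion": [
    {"travel":[-0.006,0,0],"rot":[0,0,0],"hand":0},
    {"travel":[-0.006,0,0],"rot":[0,0,0],"hand":0},
    {"travel":[-0.006,0,0],"rot":[0,0,0],"hand":0},
    {"travel":[-0.006,0,0],"rot":[0,0,0],"hand":0}
  ]
}}

```text
clock: 6.17
position: [486.6, -157.3, 42.7]
ee_rot: [-0.657, 0.754, -0.0, -0.0]
contact_force: [-0.5, -6.8, -0.7]
gripper_width: 20.9
grasp_force: 59.1
```

>>> {"api": "servo_tool", "payload": {
  "motion": [
    {"travel":[-0.006,0,0],"rot":[0,0,0],"hand":0},
    {"travel":[-0.006,0,0],"rot":[0,0,0],"hand":0},
    {"travel":[-0.006,0,0],"rot":[0,0,0],"hand":0},
    {"travel":[-0.006,0,0],"rot":[0,0,0],"hand":0}
  ]
}}

```text
clock: 6.5
position: [487.1, -153.9, 43.6]
ee_rot: [-0.657, 0.754, -0.001, -0.002]
contact_force: [-1.3, -11.6, 3.0]
gripper_width: 20.7
grasp_force: 59.5
```

>>> {"api": "servo_tool", "payload": {
  "motion": [
    {"travel":[-0.006,0,0],"rot":[0,0,0],"hand":0},
    {"travel":[-0.006,0,0],"rot":[0,0,0],"hand":0},
    {"travel":[-0.006,0,0],"rot":[0,0,0],"hand":0},
    {"travel":[-0.006,0,0],"rot":[0,0,0],"hand":0},
    {"travel":[-0.006,0,0],"rot":[0,0,0],"hand":0}
  ]
}}

```text
clock: 6.92
position: [488.1, -146.6, 43.7]
ee_rot: [-0.657, 0.754, -0.001, -0.002]
contact_force: [-2.2, -12.5, 3.1]
gripper_width: 20.8
grasp_force: 59.5
```

>>> {"api": "servo_tool", "payload": {
  "motion": [
    {"travel":[-0.008,0,0],"rot":[0,0,0],"hand":0},
    {"travel":[-0.008,0,0],"rot":[0,0,0],"hand":0},
    {"travel":[-0.008,0,0],"rot":[0,0,0],"hand":0},
    {"travel":[-0.008,0,0],"rot":[0,0,0],"hand":0},
    {"travel":[-0.008,0,0],"rot":[0,0,0],"hand":0}
  ]
}}

```text
clock: 7.33
position: [489.4, -136.6, 43.6]
ee_rot: [-0.657, 0.754, -0.001, -0.002]
contact_force: [-1.3, -12.3, 2.4]
gripper_width: 21.2
grasp_force: 59.5
```

```bash
cat >> h.py <<'E'
def topkey(name):
    im,d=get_image("top");cv2.imwrite(f"pics/{name}.png",im[:,:,::-1]);W=world("top",d)
    hsv=cv2.cvtColor(im,cv2.COLOR_RGB2HSV);H,S,V=[hsv[...,i].astype(int) for i in range(3)]
    m=((H<8)|(H>172))&(S>150)&(V>70)&(d>0)&(W[...,2]>62)&(W[...,0]>440)&(W[...,0]<570)&(W[...,1]>-110)&(W[...,1]<140)
    if not m.any(): print("no key");return
    m=biggest(m);P=W[m];th=np.radians(81.9);jy=np.array([np.cos(th),np.sin(th)]);o=np.array([507.9,-17.6])
    y=(P[:,:2]-o)@jy;x=(P[:,:2]-o)@np.array([jy[1],-jy[0]])
    print("key",rect(P),"jig y",y.min().round(1),y.max().round(1),"x",x.mean().round(1),"z",np.median(P[:,2]).round(1))
E
python3 - <<'E'
from h import *
state();topkey("t4")
E
```

```text
t 7.33 p [ 489.4 -136.6   43.6] yaw_y 172.1 tilt [0.0037 0.0007] q [ 0.05  0.37 -0.48  0.01 -0.73 -0.19] F [ -1.3 -12.3   2.4] w 21.2 g 59.5
no key
```

>>> {"api": "servo_tool", "payload": {
  "motion": [
    {"travel":[-0.008,0,0],"rot":[0,0,0],"hand":0},
    {"travel":[-0.008,0,0],"rot":[0,0,0],"hand":0},
    {"travel":[-0.008,0,0],"rot":[0,0,0],"hand":0},
    {"travel":[-0.008,0,0],"rot":[0,0,0],"hand":0},
    {"travel":[-0.008,0,0],"rot":[0,0,0],"hand":0},
    {"travel":[-0.008,0,0],"rot":[0,0,0],"hand":0},
    {"travel":[-0.008,0,0],"rot":[0,0,0],"hand":0}
  ]
}}

```text
clock: 7.97
position: [491.3, -122.8, 43.6]
ee_rot: [-0.657, 0.754, -0.001, -0.002]
contact_force: [-1.7, -12.3, 2.0]
gripper_width: 21.1
grasp_force: 59.5
```

>>> {"api": "servo_tool", "payload": {
  "motion": [
    {"travel":[-0.008,0,0],"rot":[0,0,0],"hand":0},
    {"travel":[-0.008,0,0],"rot":[0,0,0],"hand":0},
    {"travel":[-0.008,0,0],"rot":[0,0,0],"hand":0},
    {"travel":[-0.008,0,0],"rot":[0,0,0],"hand":0},
    {"travel":[-0.008,0,0],"rot":[0,0,0],"hand":0},
    {"travel":[-0.008,0,0],"rot":[0,0,0],"hand":0}
  ]
}}

```text
clock: 8.47
position: [493.5, -107.9, 42.7]
ee_rot: [-0.657, 0.754, 0.0, 0.0]
contact_force: [0.4, 0.1, -0.8]
gripper_width: 21.0
grasp_force: 59.1
```

>>> {"api": "servo_tool", "payload": {
  "motion": [
    {"travel":[-0.008,0,0],"rot":[0,0,0],"hand":0},
    {"travel":[-0.008,0,0],"rot":[0,0,0],"hand":0},
    {"travel":[-0.008,0,0],"rot":[0,0,0],"hand":0},
    {"travel":[-0.008,0,0],"rot":[0,0,0],"hand":0},
    {"travel":[-0.008,0,0],"rot":[0,0,0],"hand":0},
    {"travel":[-0.008,0,0],"rot":[0,0,0],"hand":0}
  ]
}}

```text
clock: 8.97
position: [495.2, -96.0, 42.7]
ee_rot: [-0.657, 0.754, 0.0, -0.0]
contact_force: [-0.1, -1.5, -0.7]
gripper_width: 20.7
grasp_force: 59.1
```

```bash
python3 - <<'E'
from h import *
state();topkey("t5")
im,d=get_image("scene");cv2.imwrite("pics/s5.png",cv2.resize(im[120:260,150:340,::-1],None,fx=4,fy=4))
E
```

```text
t 8.97 p [495.2 -96.   42.7] yaw_y 172.09 tilt [-0.      0.0001] q [ 0.13  0.36 -0.49 -0.   -0.72 -0.27] F [-0.1 -1.5 -0.7] w 20.7 g 59.1
no key
```

View pics/s5.png

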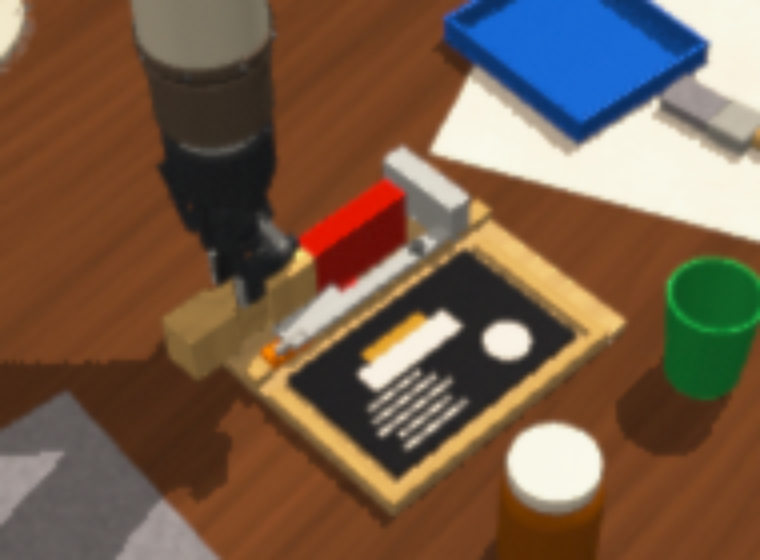

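In the scene crop the key's nose, at about (405,200), is still some 20 mm short of the stop at (425,200). I'll push on gently and feel for the stop.

>>> {"api": "servo_tool", "payload": {
  "motion": [
    {"travel":[-0.008,0,0],"rot":[0,0,0],"hand":0},
    {"travel":[-0.008,0,0],"rot":[0,0,0],"hand":0},
    {"travel":[-0.008,0,0],"rot":[0,0,0],"hand":0},
    {"travel":[-0.008,0,0],"rot":[0,0,0],"hand":0},
    {"travel":[-0.008,0,0],"rot":[0,0,0],"hand":0},
    {"travel":[-0.006,0,0],"rot":[0,0,0],"hand":0}
  ]
}}

```text
clock: 9.57
position: [496.7, -84.7, 42.7]
ee_rot: [-0.657, 0.754, 0.0, -0.0]
contact_force: [-0.2, -0.7, -0.4]
gripper_width: 21.1
grasp_force: 59.0
```

>>> {"api": "servo_tool", "payload": {
  "motion": [
    {"travel":[-0.004,0,0],"rot":[0,0,0],"hand":0},
    {"travel":[-0.004,0,0],"rot":[0,0,0],"hand":0},
    {"travel":[-0.004,0,0],"rot":[0,0,0],"hand":0},
    {"travel":[-0.004,0,0],"rot":[0,0,0],"hand":0}
  ]
}}

```text
clock: 9.9
position: [497.3, -80.9, 42.7]
ee_rot: [-0.657, 0.754, 0.0, -0.0]
contact_force: [-1.0, -1.1, -1.6]
gripper_width: 21.0
grasp_force: 59.0
```

>>> {"api": "servo_tool", "payload": {
  "motion": [
    {"travel":[-0.004,0,0],"rot":[0,0,0],"hand":0},
    {"travel":[-0.004,0,0],"rot":[0,0,0],"hand":0},
    {"travel":[-0.004,0,0],"rot":[0,0,0],"hand":0}
  ]
}}

```text
clock: 10.15
position: [497.7, -77.9, 42.7]
ee_rot: [-0.657, 0.754, -0.0, -0.0]
contact_force: [-0.1, -1.1, -1.9]
gripper_width: 21.2
grasp_force: 59.0
```

>>> {"api": "servo_tool", "payload": {
  "motion": [
    {"travel":[-0.004,0,0],"rot":[0,0,0],"hand":0},
    {"travel":[-0.004,0,0],"rot":[0,0,0],"hand":0},
    {"travel":[-0.004,0,0],"rot":[0,0,0],"hand":0}
  ]
}}

```text
clock: 10.4
position: [498.1, -74.9, 42.7]
ee_rot: [-0.657, 0.754, 0.0, -0.0]
contact_force: [-0.2, -0.2, -1.5]
gripper_width: 20.6
grasp_force: 59.0
```

>>> {"api": "servo_tool", "payload": {
  "motion": [
    {"travel":[-0.004,0,0],"rot":[0,0,0],"hand":0},
    {"travel":[-0.004,0,0],"rot":[0,0,0],"hand":0},
    {"travel":[-0.004,0,0],"rot":[0,0,0],"hand":0}
  ]
}}

```text
clock: 10.65
position: [498.0, -73.8, 43.0]
ee_rot: [-0.657, 0.754, -0.0, -0.002]
contact_force: [-0.3, -14.6, -0.6]
gripper_width: 21.2
grasp_force: 59.2
```

>>> {"api": "servo_tool", "payload": {
  "motion": [
    {"travel":[-0.004,0,0],"rot":[0,0,0],"hand":0},
    {"travel":[-0.004,0,0],"rot":[0,0,0],"hand":0},
    {"travel":[-0.004,0,0],"rot":[0,0,0],"hand":0}
  ]
}}

```text
clock: 10.9
position: [497.7, -73.5, 43.3]
ee_rot: [-0.657, 0.754, -0.001, -0.004]
contact_force: [0.7, -25.6, 1.9]
gripper_width: 21.2
grasp_force: 59.5
```

>>> {"api": "servo_tool", "payload": {
  "motion": [
    {"travel":[-0.004,0,0],"rot":[0,0,0],"hand":0},
    {"travel":[-0.004,0,0],"rot":[0,0,0],"hand":0}
  ]
}}

```text
clock: 11.07
position: [497.5, -73.3, 43.6]
ee_rot: [-0.657, 0.754, -0.002, -0.005]
contact_force: [0.8, -34.2, 3.0]
gripper_width: 21.0
grasp_force: 59.6
```

The key is on the stop: the force is 34 N and the block has stopped moving. I'll back off and put the block down.

>>> {"api": "servo_tool", "payload": {
  "motion": [
    {"travel":[0.02,0,0],"rot":[0,0,0],"hand":0},
    {"travel":[0.04,0,0],"rot":[0,0,0],"hand":0},
    {"travel":[0.08,0,0],"rot":[0,0,0],"hand":0},
    {"travel":[0.13,0,0],"rot":[0,0,0],"hand":0},
    {"travel":[0.14,0,0],"rot":[0,0,0],"hand":0},
    {"travel":[0.14,0,0],"rot":[0,0,0],"hand":0},
    {"travel":[0.08,0,0],"rot":[0,0,0],"hand":0},
    {"travel":[0.03,0,0],"rot":[0,0,0],"hand":0},
    {"travel":[0,0,0],"rot":[0,0,0],"hand":0},
    {"travel":[0,0,0],"rot":[0,0,0],"hand":0}
  ]
}}

```text
clock: 11.9
position: [476.5, -230.3, 42.6]
ee_rot: [-0.656, 0.754, 0.0, 0.0]
contact_force: [-0.2, 0.4, -1.3]
gripper_width: 21.0
grasp_force: 59.0
```

```bash
python3 - <<'E'
from h import *
p,q,R=state();topkey("t6");plan([p[0],p[1],10.2],171.9)
E
```

```text
t 11.9 p [ 476.5 -230.3   42.6] yaw_y 172.04 tilt [-0.0004 -0.    ] q [-0.14  0.4  -0.43 -0.   -0.75  0.01] F [-0.2  0.4 -1.3] w 21.0 g 59.0
key (array([512.9,  35.4]), array([96.9, 35.7]), 72.0) jig y 8.6 101.9 x -1.0 z 73.2
t 11.95 p [ 476.6 -229.8   42.6] yaw_y 172.11 tilt [-0.0003 -0.    ] q [-0.14  0.4  -0.43 -0.   -0.75  0.01] F [-0.4  0.1 -0.8] w 21.1 g 59.0
rot z units 0.0006
travel units after rot [0.0021 0.0004 0.1298]
```

>>> {"api": "servo_tool", "payload": {
  "motion": [
    {"travel":[0,0,0.05],"rot":[0,0,0],"hand":0},
    {"travel":[0,0,0.04],"rot":[0,0,0],"hand":0},
    {"travel":[0,0,0.02],"rot":[0,0,0],"hand":0},
    {"travel":[0,0,0.012],"rot":[0,0,0],"hand":0},
    {"travel":[0,0,0.006],"rot":[0,0,0],"hand":0},
    {"travel":[0,0,0.002],"rot":[0,0,0],"hand":0},
    {"travel":[0,0,0],"rot":[0,0,0],"hand":0}
  ]
}}

```text
clock: 12.53
position: [476.7, -230.4, 10.3]
ee_rot: [-0.657, 0.754, -0.0, 0.0]
contact_force: [-0.4, 0.4, -1.0]
gripper_width: 20.9
grasp_force: 59.0
```

>>> {"api": "servo_tool", "payload": {
  "motion": [
    {"travel":[0,0,0],"rot":[0,0,0],"hand":0.6},
    {"travel":[0,0,0],"rot":[0,0,0],"hand":0.7},
    {"travel":[0,0,0],"rot":[0,0,0],"hand":0.7},
    {"travel":[0,0,0],"rot":[0,0,0],"hand":0.7},
    {"travel":[0,0,0],"rot":[0,0,0],"hand":0.7},
    {"travel":[0,0,-0.08],"rot":[0,0,0],"hand":0.7},
    {"travel":[0,0,-0.16],"rot":[0,0,0],"hand":0.7},
    {"travel":[0,0,-0.16],"rot":[0,0,0],"hand":0.7},
    {"travel":[0,0,-0.14],"rot":[0,0,0],"hand":0.7},
    {"travel":[0,0,0],"rot":[0,0,0],"hand":0.7}
  ]
}}

```text
clock: 13.37
position: [481.4, -232.2, 153.4]
ee_rot: [-0.657, 0.754, -0.007, 0.004]
contact_force: [0.9, -1.8, -0.5]
gripper_width: 59.6
grasp_force: 0.0
```

```bash
python3 - <<'E'
from h import *
plan([515,36,145],171.9)
E
```

```text
t 13.37 p [ 481.4 -232.2  153.4] yaw_y 172.18 tilt [ 0.0029 -0.0159] q [-0.14  0.26 -0.3   0.   -1.    0.01] F [ 0.9 -1.8 -0.5] w 59.6 g 0.0
rot z units 0.0008
travel units after rot [-1.0811  0.0186  0.0303]
```

>>> {"api": "servo_tool", "payload": {
  "motion": [
    {"travel":[-0.1,0,0],"rot":[0,0,0],"hand":0.7},
    {"travel":[-0.16,0,0],"rot":[0,0,0],"hand":0.7},
    {"travel":[-0.16,0,0],"rot":[0,0,0],"hand":0.7},
    {"travel":[-0.16,0,0],"rot":[0,0,0],"hand":0.7},
    {"travel":[-0.16,0,0],"rot":[0,0,0],"hand":0.7},
    {"travel":[-0.16,0,0],"rot":[0,0,0],"hand":0.7},
    {"travel":[-0.12,0,0],"rot":[0,0,0],"hand":0.7},
    {"travel":[-0.055,0,0],"rot":[0,0,0],"hand":0.7},
    {"travel":[0,0,0],"rot":[0,0,0],"hand":0.7},
    {"travel":[0,0,0],"rot":[0,0,0],"hand":0.7}
  ]
}}

```text
clock: 14.2
position: [513.3, 35.9, 144.9]
ee_rot: [-0.657, 0.754, 0.0, -0.0]
contact_force: [-0.0, -0.5, 0.6]
gripper_width: 59.8
grasp_force: 0.0
```

```bash
python3 - <<'E'
from h import *
plan([515,36,45],171.9);p,q,R=state()
im,d=get_image("wrist");W=world("wrist",d,(p,q));cv2.imwrite("pics/w7.png",im[:,:,::-1])
hsv=cv2.cvtColor(im,cv2.COLOR_RGB2HSV);H,S,V=[hsv[...,i].astype(int) for i in range(3)]
m=((H<8)|(H>172))&(S>150)&(V>60)&(d>0)&(W[...,2]>62)&(abs(W[...,1]-36)<80)
if m.any():
    m=biggest(m);print(rect(W[m]),np.median(W[m][:,2]),W[m].min(0),W[m].max(0))
E
```

```text
t 14.2 p [513.3  35.9 144.9] yaw_y 172.15 tilt [0.0003 0.0006] q [ 0.39  0.25 -0.34 -0.   -0.98 -0.52] F [-0.  -0.5  0.6] w 59.8 g 0.0
rot z units 0.0007
travel units after rot [-0.0013 -0.0071  0.3997]
t 14.2 p [513.3  35.9 144.9] yaw_y 172.15 tilt [0.0003 0.0006] q [ 0.39  0.25 -0.34 -0.   -0.98 -0.52] F [-0.  -0.5  0.6] w 59.8 g 0.0
(array([513.9,  35.7]), array([99.5, 24. ]), 81.9) 71.95529239905406 [495.54554929 -14.90154362  69.68819587] [531.42006639  86.27545467  74.17812483]
```

View pics/w7.png

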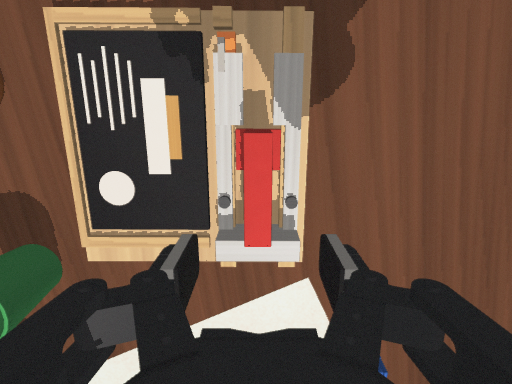

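The key, at about (257,190), has its nose on the stop and its flange lying in the wide cut-out of the cover. There are two screw heads on the cover at (224,201) and (291,201), so I check their height.

```bash
python3 - <<'E'
from h import *
p,q,R=state();im,d=get_image("wrist");W=world("wrist",d,(p,q))
o=np.array([513.9,35.7]);th=np.radians(81.9);jy=np.array([np.cos(th),np.sin(th)]);jx=np.array([jy[1],-jy[0]])
for u,v in((224,201),(291,201),(291,215),(270,240)):
    w=W[v,u];print(u,v,w.round(1),"rel key x,y",((w[:2]-o)@jx).round(1),((w[:2]-o)@jy).round(1))
plan([513.9,35.7,42],171.9)
E
```

```text
t 14.25 p [513.1  35.2 144.9] yaw_y 172.07 tilt [0.0004 0.0008] q [ 0.38  0.25 -0.34 -0.   -0.98 -0.52] F [-1.3  0.3  0.5] w 59.8 g 0.0
224 201 [548.5  48.7  35.8] rel key x,y 32.4 17.8
291 201 [483.9  58.   35.1] rel key x,y -32.9 17.8
291 215 [485.1  74.4  29.3] rel key x,y -34.0 34.3
270 240 [508.7  79.4  72.4] rel key x,y -11.3 42.6
t 14.3 p [513.1  34.7 145. ] yaw_y 172.02 tilt [0.0003 0.0006] q [ 0.38  0.25 -0.34 -0.   -0.98 -0.52] F [ 0.   0.1 -0.2] w 59.5 g 0.0
rot z units 0.0003
travel units after rot [-0.0045 -0.0028  0.412 ]
```

>>> {"api": "servo_tool", "payload": {
  "motion": [
    {"travel":[-0.002,-0.003,0.1],"rot":[0,0,0],"hand":0.7},
    {"travel":[0,0,0.12],"rot":[0,0,0],"hand":0.7},
    {"travel":[0,0,0.1],"rot":[0,0,0],"hand":0.7},
    {"travel":[0,0,0.06],"rot":[0,0,0],"hand":0.7},
    {"travel":[0,0,0.024],"rot":[0,0,0],"hand":0.7},
    {"travel":[0,0,0],"rot":[0,0,0],"hand":0.7},
    {"travel":[0,0,0],"rot":[0,0,0],"hand":0.7}
  ]
}}

```text
clock: 14.88
position: [514.9, 35.3, 44.8]
ee_rot: [-0.656, 0.755, -0.0, 0.0]
contact_force: [0.2, 0.3, 1.2]
gripper_width: 59.8
grasp_force: 0.0
```

>>> {"api": "servo_tool", "payload": {
  "motion": [
    {"travel":[0,0,0],"rot":[0,0,0],"hand":0.35},
    {"travel":[0,0,0],"rot":[0,0,0],"hand":0.3},
    {"travel":[0,0,0],"rot":[0,0,0],"hand":0.2},
    {"travel":[0,0,0],"rot":[0,0,0],"hand":0},
    {"travel":[0,0,0],"rot":[0,0,0],"hand":0},
    {"travel":[0,0,0],"rot":[0,0,0],"hand":0},
    {"travel":[0,0,0],"rot":[0,0,0],"hand":0}
  ]
}}

```text
clock: 15.47
position: [514.4, 36.2, 44.3]
ee_rot: [-0.657, 0.754, -0.0, 0.0]
contact_force: [-0.7, -0.6, -0.2]
gripper_width: 0.1
grasp_force: 0.0
```

```bash
python3 - <<'E'
from h import *
state()
E
```

```text
t 15.47 p [514.4  36.2  44.3] yaw_y 172.09 tilt [-0.0001 -0.0002] q [ 0.39  0.38 -0.46 -0.   -0.74 -0.52] F [-0.7 -0.6 -0.2] w 0.1 g 0.0
```

```bash
python3 - <<'E'
from h import *
a,d=get_image("wrist");b,_=get_image("scene")
b=cv2.resize(b[120:260,150:340],(512,384))
cv2.imwrite("pics/c8.png",cv2.resize(np.vstack([a,b])[:,:,::-1],(448,600)))
E
```

```text
(no output)
```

View pics/c8.png

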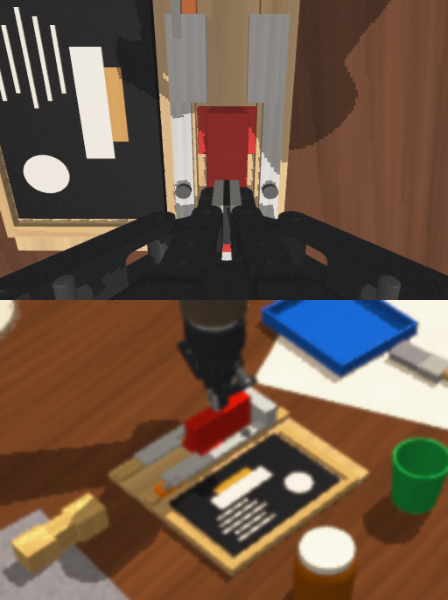

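The key still stands upright at the stop. The fingers look shut at (227,200), with the key's dark top at (227,150) in front of them. I check the heights from depth.

```bash
python3 - <<'E'
from h import *
p,q,R=state();im,d=get_image("wrist");W=world("wrist",d,(p,q));T=(W-p)@R
s=512/448
s2=768/600
for u in(227,):
    for v in(115,140,160,175,190,200,215,235,245,248,252,258,265):
        for du in(0,-8,8):
            U,Vv=int((u+du)*s),int(v*s2);print((U,Vv),W[Vv,U].round(1),T[Vv,U].round(1),im[Vv,U])
E
```

```text
t 15.57 p [514.3  36.1  44.2] yaw_y 172.08 tilt [0. 0.] q [ 0.39  0.38 -0.46 -0.   -0.74 -0.52] F [0.4 0.3 0.4] w 0.0 g 0.0
(259, 147) [507.  -12.6  72.6] [ 49.3   0.5 -28.3] [134  43  41]
(250, 147) [511.3 -13.2  72.7] [ 49.3  -3.8 -28.5] [136  46  43]
(268, 147) [502.8 -12.1  72.9] [ 49.3   4.8 -28.7] [134  41  36]
(259, 179) [509.2   3.   72. ] [ 33.5   0.5 -27.8] [133  43  40]
(250, 179) [513.6   2.4  71.8] [ 33.5  -4.  -27.6] [133  44  42]
(268, 179) [504.8   3.6  71.9] [ 33.5   4.9 -27.7] [134  44  39]
(259, 204) [511.   16.1  70.7] [ 20.2   0.5 -26.5] [138  46  43]
(250, 204) [515.4  14.9  72.7] [ 20.9  -4.  -28.5] [134  42  40]
(268, 204) [506.4  16.2  72.7] [ 20.8   5.  -28.5] [136  46  43]
(259, 224) [512.4  26.2  72.4] [ 10.    0.5 -28.2] [133  42  41]
(250, 224) [516.9  25.5  72.6] [ 10.1  -4.1 -28.4] [133  44  42]
(268, 224) [507.8  26.6  73.2] [ 10.4   5.1 -29. ] [132  44  42]
(259, 243) [512.5  26.4  95.2] [  9.8   0.5 -51. ] [35 34 33]
(250, 243) [516.4  26.1  94.8] [  9.6  -3.5 -50.6] [102 100  96]
(268, 243) [508.5  26.7  95.8] [ 10.1   4.4 -51.6] [102  99  96]
(259
[... 810 characters left out ...]
65]
(250, 317) [517.9  41.6 124.3] [ -6.   -2.8 -80.1] [51 47 50]
(268, 317) [511.4  42.2 124.8] [ -5.6   3.6 -80.6] [32 29 32]
(259, 322) [520.4  84.4  72.5] [-48.6   0.6 -28.3] [206  95  89]
(250, 322) [518.4  44.5 123.3] [ -8.9  -2.9 -79.1] [46 43 46]
(268, 322) [511.7  43.8 125.3] [ -7.3   3.6 -81.1] [34 32 33]
(259, 330) [522.9 102.2  57.1] [-66.6   0.6 -12.9] [218 216 211]
(250, 330) [518.3  45.  126.9] [ -9.4  -2.8 -82.7] [35 37 37]
(268, 330) [511.9  45.  128. ] [ -8.5   3.6 -83.8] [37 37 36]
(259, 339) [512.6  26.3 153.8] [   9.9    0.3 -109.5] [27 30 30]
(250, 339) [514.9  26.6 153.1] [   9.3   -2.  -108.9] [30 29 30]
(268, 339) [510.3  26.9 153.5] [   9.7    2.6 -109.3] [27 27 31]
```

>>> {"api": "servo_tool", "payload": {
  "motion": [
    {"travel":[0,0,-0.004],"rot":[0,0,0],"hand":0},
    {"travel":[0,0,-0.004],"rot":[0,0,0],"hand":0},
    {"travel":[0,0,0],"rot":[0,0,0],"hand":0}
  ]
}}

```text
clock: 15.87
position: [514.5, 36.1, 46.4]
ee_rot: [-0.657, 0.754, -0.0, 0.0]
contact_force: [-0.1, 0.5, -0.0]
gripper_width: 0.1
grasp_force: 0.0
```

```bash
python3 - <<'E'
from h import *
def tips(im,d,pose):
    T=None;p=camera_params("wrist");K=p["camera_matrix"];M=np.array(p["mount"]);v,u=np.indices(d.shape)
    c=np.stack([(u-K[0,2])/K[0,0]*d,(v-K[1,2])/K[1,1]*d,d],-1);T=c@M[:3,:3].T+M[:3,3]
    return T
z=np.load("w3.npz");T=tips(z["im"],z["d"],None)
for u in(228,234,288,294):
    print(u,[ (v,T[v,u].round(0).tolist()) for v in range(225,320,12)])
p,q,R=state();im,d=get_image("wrist");T=tips(im,d,None)
for u in(235,247,252,259,266,272,283):
    print("now",u,[(v,T[v,u].round(0).tolist()) for v in range(216,262,5)])
E
```

```text
228 [(225, [-18.0, -23.0, 44.0]), (237, [10.0, -14.0, -44.0]), (249, [9.0, -13.0, -56.0]), (261, [10.0, -12.0, -67.0]), (273, [5.0, -12.0, -68.0]), (285, [0.0, -12.0, -69.0]), (297, [-6.0, -12.0, -68.0]), (309, [-11.0, -12.0, -69.0])]
234 [(225, [-18.0, -19.0, 44.0]), (237, [10.0, -11.0, -45.0]), (249, [9.0, -10.0, -54.0]), (261, [4.0, -10.0, -56.0]), (273, [-1.0, -10.0, -58.0]), (285, [-7.0, -10.0, -58.0]), (297, [-11.0, -10.0, -61.0]), (309, [-35.0, -13.0, -36.0])]
288 [(225, [-18.0, 23.0, 44.0]), (237, [10.0, 14.0, -45.0]), (249, [9.0, 13.0, -56.0]), (261, [10.0, 12.0, -67.0]), (273, [5.0, 12.0, -69.0]), (285, [-0.0, 12.0, -68.0]), (297, [-5.0, 12.0, -69.0]), (309, [-11.0, 12.0, -68.0])]
294 [(225, [-18.0, 28.0, 44.0]), (237, [9.0, 17.0, -43.0]), (249, [10.0, 15.0, -58.0]), (261, [10.0, 14.0, -68.0]), (273, [11.0, 13.0, -79.0]), (285, [11.0, 12.0, -86.0]), (297, [11.0, 11.0, -93.0]), (309, [9.0, 11.0, -96.0])]
t 15.87 p [514.5  36.1  46.4] yaw_y 172.09 tilt [-0.0001 -0.0003] q [ 0.39  0.37 -0.46  0.   -0.74 -0.52] F [-0.1  0.5 -0. ] w 0.1 g 0.0
now 235 [(216, [-8.0, -17.0, 35.0]),
[... 1249 characters left out ...]
0]), (241, [10.0, 4.0, -49.0]), (246, [10.0, 3.0, -54.0]), (251, [10.0, 3.0, -60.0]), (256, [10.0, 3.0, -63.0]), (261, [10.0, 3.0, -67.0])]
now 272 [(216, [13.0, 7.0, -25.0]), (221, [11.0, 7.0, -26.0]), (226, [8.0, 7.0, -25.0]), (231, [10.0, 7.0, -37.0]), (236, [10.0, 6.0, -44.0]), (241, [10.0, 6.0, -50.0]), (246, [10.0, 6.0, -54.0]), (251, [10.0, 6.0, -59.0]), (256, [10.0, 6.0, -63.0]), (261, [10.0, 5.0, -68.0])]
now 283 [(216, [-8.0, 18.0, 34.0]), (221, [-12.0, 18.0, 36.0]), (226, [-16.0, 18.0, 35.0]), (231, [-20.0, 18.0, 35.0]), (236, [-23.0, 18.0, 34.0]), (241, [6.0, 12.0, -40.0]), (246, [6.0, 12.0, -45.0]), (251, [6.0, 11.0, -51.0]), (256, [6.0, 11.0, -56.0]), (261, [6.0, 10.0, -61.0])]
```

```bash
python3 - <<'E'
from h import *
def tool(d):
    p=camera_params("wrist");K=p["camera_matrix"];M=np.array(p["mount"]);v,u=np.indices(d.shape)
    c=np.stack([(u-K[0,2])/K[0,0]*d,(v-K[1,2])/K[1,1]*d,d],-1);return c@M[:3,:3].T+M[:3,3]
T=tool(np.load("w3.npz")["d"])
print("block top",[(v,T[v,260].round(0).tolist()) for v in range(128,330,20)])
for u in(224,228,232,236): print(u,[(v,T[v,u].round(0).tolist()) for v in range(218,250,3)])
p,q,R=state();im,d=get_image("wrist");T=tool(d)
for u in(228,235,247,259): print("now",u,[(v,T[v,u].round(0).tolist(),im[v,u].tolist()) for v in range(222,242,2)])
E
```

```text
block top [(128, [58.0, 1.0, -35.0]), (148, [50.0, 1.0, -35.0]), (168, [40.0, 1.0, -35.0]), (188, [31.0, 1.0, -35.0]), (208, [21.0, 1.0, -35.0]), (228, [10.0, 1.0, -34.0]), (248, [-0.0, 1.0, -35.0]), (268, [-11.0, 1.0, -35.0]), (288, [-22.0, 1.0, -35.0]), (308, [-35.0, 1.0, -34.0]), (328, [-48.0, 1.0, -34.0])]
224 [(218, [-12.0, -26.0, 44.0]), (221, [-15.0, -26.0, 43.0]), (224, [-17.0, -26.0, 44.0]), (227, [-20.0, -26.0, 45.0]), (230, [10.0, -17.0, -36.0]), (233, [10.0, -16.0, -40.0]), (236, [10.0, -16.0, -43.0]), (239, [10.0, -15.0, -47.0]), (242, [10.0, -15.0, -50.0]), (245, [10.0, -15.0, -53.0]), (248, [10.0, -14.0, -56.0])]
228 [(218, [15.0, -15.0, -34.0]), (221, [-15.0, -23.0, 43.0]), (224, [-18.0, -23.0, 44.0]), (227, [-20.0, -23.0, 45.0]), (230, [10.0, -15.0, -36.0]), (233, [10.0, -14.0, -40.0]), (236, [10.0, -14.0, -44.0]), (239, [10.0, -14.0, -47.0]), (242, [10.0, -13.0, -50.0]), (245, [10.0, -13.0, -54.0]), (248, [10.0, -13.0, -57.0])]
232 [(218, [16.0, -13.0, -35.0]), (221, [-15.0, -20.0, 44.0]), (224, [-18.0, -20.0, 44.0]), (227, [-20.0, -20.0, 43.0]), (230, [10.0, -13.0,
[... 1726 characters left out ...]
], [133, 44, 41]), (230, [10.0, -5.0, -37.0], [108, 77, 74]), (232, [10.0, -5.0, -38.0], [101, 97, 95]), (234, [10.0, -5.0, -40.0], [103, 100, 98]), (236, [10.0, -5.0, -44.0], [104, 103, 99]), (238, [10.0, -5.0, -46.0], [103, 101, 98]), (240, [10.0, -5.0, -48.0], [105, 103, 98])]
now 259 [(222, [10.0, 1.0, -26.0], [134, 44, 42]), (224, [9.0, 1.0, -26.0], [133, 44, 42]), (226, [8.0, 1.0, -26.0], [133, 42, 42]), (228, [7.0, 1.0, -26.0], [136, 47, 44]), (230, [10.0, 0.0, -37.0], [64, 30, 26]), (232, [10.0, 0.0, -38.0], [24, 19, 23]), (234, [10.0, 0.0, -42.0], [30, 28, 32]), (236, [10.0, 0.0, -43.0], [32, 31, 29]), (238, [10.0, 0.0, -45.0], [25, 25, 23]), (240, [10.0, 0.0, -49.0], [28, 29, 27])]
```

The depth shows the fingertips ending about 35 mm behind the reported TCP. They closed just above the key, whose top is at z 72, and never touched it. So I open and come lower, watching the force.

>>> {"api": "servo_tool", "payload": {
  "motion": [
    {"travel":[0,0,-0.02],"rot":[0,0,0],"hand":0.7},
    {"travel":[0,0,0],"rot":[0,0,0],"hand":0.7},
    {"travel":[0,0,0],"rot":[0,0,0],"hand":0.7},
    {"travel":[0,0,0],"rot":[0,0,0],"hand":0.7},
    {"travel":[0,0,0.02],"rot":[0,0,0],"hand":0.7},
    {"travel":[0,0,0.012],"rot":[0,0,0],"hand":0.7},
    {"travel":[0,0,0.012],"rot":[0,0,0],"hand":0.7},
    {"travel":[0,0,0.008],"rot":[0,0,0],"hand":0.7},
    {"travel":[0,0,0],"rot":[0,0,0],"hand":0.7}
  ]
}}

```text
clock: 16.72
position: [513.8, 35.9, 37.4]
ee_rot: [-0.657, 0.754, 0.0, -0.001]
contact_force: [-0.1, -0.2, -0.5]
gripper_width: 59.9
grasp_force: 0.0
```

```bash
python3 - <<'E'
from h import *
p,q,R=state();im,d=get_image("wrist");W=world("wrist",d,(p,q));T=(W-p)@R
m=(d>0)&(T[...,2]<-15)&(T[...,2]>-75)&(abs(T[...,1])>24)&(abs(T[...,1])<46)&(abs(T[...,0])<14)
v,u=np.nonzero(m);print(m.sum());
for s in(-1,1):
    k=m&(np.sign(T[...,1])==s);P=T[k];print(s,"z max",np.sort(P[:,2])[-8:].round(1),"y",np.percentile(P[:,1],[5,50,95]).round(1))
E
```

```text
t 16.72 p [513.8  35.9  37.4] yaw_y 172.08 tilt [0.0007 0.0014] q [ 0.39  0.39 -0.47 -0.   -0.72 -0.52] F [-0.1 -0.2 -0.5] w 59.9 g 0.0
3917
-1 z max [-37.1 -37.1 -37.1 -37.  -37.  -37.  -36.8 -36.6] y [-41.4 -29.9 -29.5]
1 z max [-37.4 -37.1 -37.1 -37.1 -37.  -36.9 -36.6 -36.6] y [30.  30.4 41.9]
```

>>> {"api": "servo_tool", "payload": {
  "motion": [
    {"travel":[0,0,0.012],"rot":[0,0,0],"hand":0.7},
    {"travel":[0,0,0.012],"rot":[0,0,0],"hand":0.7},
    {"travel":[0,0,0],"rot":[0,0,0],"hand":0.7}
  ]
}}

```text
clock: 17.02
position: [513.9, 36.0, 31.6]
ee_rot: [-0.657, 0.754, 0.0, -0.0]
contact_force: [-0.3, -0.3, -0.0]
gripper_width: 60.0
grasp_force: 0.0
```

>>> {"api": "servo_tool", "payload": {
  "motion": [
    {"travel":[0,0,0.012],"rot":[0,0,0],"hand":0.7},
    {"travel":[0,0,0.008],"rot":[0,0,0],"hand":0.7},
    {"travel":[0,0,0],"rot":[0,0,0],"hand":0.7}
  ]
}}

```text
clock: 17.27
position: [514.0, 36.0, 26.7]
ee_rot: [-0.657, 0.754, 0.0, -0.0]
contact_force: [-0.2, 0.8, 0.9]
gripper_width: 59.4
grasp_force: 0.0
```

>>> {"api": "servo_tool", "payload": {
  "motion": [
    {"travel":[0,0,0.012],"rot":[0,0,0],"hand":0.7},
    {"travel":[0,0,0.012],"rot":[0,0,0],"hand":0.7},
    {"travel":[0,0,0],"rot":[0,0,0],"hand":0.7}
  ]
}}

```text
clock: 17.52
position: [513.8, 35.9, 20.5]
ee_rot: [-0.657, 0.754, 0.0, -0.001]
contact_force: [-0.3, 0.3, -0.9]
gripper_width: 59.8
grasp_force: 0.0
```

>>> {"api": "servo_tool", "payload": {
  "motion": [
    {"travel":[0,0,0.012],"rot":[0,0,0],"hand":0.7},
    {"travel":[0,0,0.012],"rot":[0,0,0],"hand":0.7},
    {"travel":[0,0,0],"rot":[0,0,0],"hand":0.7}
  ]
}}

```text
clock: 17.77
position: [513.8, 35.9, 14.5]
ee_rot: [-0.656, 0.754, 0.0, -0.001]
contact_force: [0.5, -0.3, 0.4]
gripper_width: 59.8
grasp_force: 0.0
```

```bash
python3 - <<'E'
from h import *
p,q,R=state()
a,d=get_image("wrist");b,_=get_image("scene");W=world("wrist",d,(p,q));T=(W-p)@R
m=(d>0)&(T[...,2]<-5)&(T[...,2]>-75)&(abs(T[...,1])>24)&(abs(T[...,1])<46)&(abs(T[...,0])<14)
print(np.sort(T[m][:,2])[-8:])
b=cv2.resize(b[120:260,150:340],(512,384))
cv2.imwrite("pics/c9.png",cv2.resize(np.vstack([a,b])[:,:,::-1],(448,600)))
E
```

```text
t 17.77 p [513.8  35.9  14.5] yaw_y 172.07 tilt [0.0005 0.0011] q [ 0.39  0.42 -0.49 -0.   -0.66 -0.52] F [ 0.5 -0.3  0.4] w 59.8 g 0.0
[-7.32115713 -7.31778831 -7.31425131 -7.24194608 -7.19131865 -7.1555358
 -7.10521206 -7.04112875]
```

View pics/c9.png

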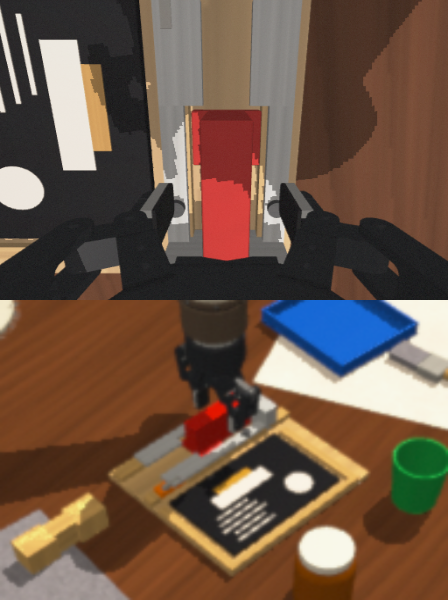

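Now both fingers straddle the red body, at about (160,195) and (290,195) in the wrist half, above the cover and without contact. I close.

>>> {"api": "servo_tool", "payload": {
  "motion": [
    {"travel":[0,0,0],"rot":[0,0,0],"hand":0.4},
    {"travel":[0,0,0],"rot":[0,0,0],"hand":0.35},
    {"travel":[0,0,0],"rot":[0,0,0],"hand":0.3},
    {"travel":[0,0,0],"rot":[0,0,0],"hand":0.2},
    {"travel":[0,0,0],"rot":[0,0,0],"hand":0},
    {"travel":[0,0,0],"rot":[0,0,0],"hand":0},
    {"travel":[0,0,0],"rot":[0,0,0],"hand":0}
  ]
}}

```text
clock: 18.45
position: [514.5, 36.1, 15.5]
ee_rot: [-0.657, 0.754, -0.0, 0.0]
contact_force: [-0.4, 0.2, 4.2]
gripper_width: 22.6
grasp_force: 59.5
```

>>> {"api": "servo_tool", "payload": {
  "motion": [
    {"travel":[0,0,-0.008],"rot":[0,0,0],"hand":0},
    {"travel":[0,0,-0.008],"rot":[0,0,0],"hand":0},
    {"travel":[0,0,-0.008],"rot":[0,0,0],"hand":0},
    {"travel":[0,0,-0.008],"rot":[0,0,0],"hand":0}
  ]
}}

```text
clock: 18.78
position: [514.3, 36.0, 23.2]
ee_rot: [-0.657, 0.754, 0.0, -0.0]
contact_force: [1.2, -0.1, -1.9]
gripper_width: 23.1
grasp_force: 58.9
```

>>> {"api": "servo_tool", "payload": {
  "motion": [
    {"travel":[0,0,-0.02],"rot":[0,0,0],"hand":0},
    {"travel":[0,0,-0.02],"rot":[0,0,0],"hand":0},
    {"travel":[0,0,-0.03],"rot":[0,0,0],"hand":0},
    {"travel":[0,0,-0.04],"rot":[0,0,0],"hand":0},
    {"travel":[0,0,-0.06],"rot":[0,0,0],"hand":0},
    {"travel":[0,0,-0.06],"rot":[0,0,0],"hand":0},
    {"travel":[0,0,-0.05],"rot":[0,0,0],"hand":0},
    {"travel":[0,0,0],"rot":[0,0,0],"hand":0},
    {"travel":[0,0,0],"rot":[0,0,0],"hand":0}
  ]
}}

```text
clock: 19.53
position: [514.6, 36.3, 94.3]
ee_rot: [-0.657, 0.754, -0.0, 0.001]
contact_force: [-0.9, -1.0, -2.4]
gripper_width: 23.0
grasp_force: 59.2
```

```bash
python3 - <<'E'
from h import *
p,q,R=state();im,d=get_image("wrist");W=world("wrist",d,(p,q))
hsv=cv2.cvtColor(im,cv2.COLOR_RGB2HSV);H,S,V=[hsv[...,i].astype(int) for i in range(3)]
m=((H<8)|(H>172))&(S>130)&(V>50)&(d>0)&(np.linalg.norm(W-p,axis=-1)<90)
P=W[m];top=P[P[:,2]>np.percentile(P[:,2],50)-5];A=np.c_[top[:,:2]-p[:2],np.ones(len(top))];f=np.linalg.lstsq(A,top[:,2],rcond=None)[0]
print("key top plane slopes,z",f.round(3),len(top))
plan([498.1,345.3,p[2]],167.9)
E
```

```text
t 19.53 p [514.6  36.3  94.3] yaw_y 172.07 tilt [-0.0014 -0.0018] q [ 0.39  0.31 -0.41 -0.   -0.86 -0.52] F [-0.9 -1.  -2.4] w 23.0 g 59.2
key top plane slopes,z [-2.00000e-03  4.00000e-03  1.50645e+02] 10065
t 19.58 p [513.9  36.1  93.3] yaw_y 172.06 tilt [-0.0004  0.0002] q [ 0.39  0.31 -0.41 -0.   -0.86 -0.52] F [ 0.4  0.7 -2.2] w 22.7 g 59.2
rot z units 0.0116
travel units after rot [-1.1963  0.3209 -0.0034]
```

The key is lifted level, with its top at 150.6 mm and its underside at about 91 mm. I carry it to the tray.

>>> {"api": "servo_tool", "payload": {
  "motion": [
    {"travel":[0,0,0],"rot":[0,0,0.0116],"hand":0},
    {"travel":[-0.09,0.024,0],"rot":[0,0,0],"hand":0},
    {"travel":[-0.14,0.037,0],"rot":[0,0,0],"hand":0},
    {"travel":[-0.15,0.04,0],"rot":[0,0,0],"hand":0},
    {"travel":[-0.15,0.04,0],"rot":[0,0,0],"hand":0},
    {"travel":[-0.15,0.04,0],"rot":[0,0,0],"hand":0},
    {"travel":[-0.15,0.04,0],"rot":[0,0,0],"hand":0},
    {"travel":[-0.15,0.04,0],"rot":[0,0,0],"hand":0},
    {"travel":[-0.13,0.036,0],"rot":[0,0,0],"hand":0},
    {"travel":[-0.086,0.024,0],"rot":[0,0,0],"hand":0}
  ]
}}

```text
clock: 20.42
position: [497.5, 348.0, 91.7]
ee_rot: [-0.63, 0.777, -0.0, -0.001]
contact_force: [0.5, -1.1, -1.4]
gripper_width: 22.7
grasp_force: 59.2
```

>>> {"api": "servo_tool", "payload": {
  "motion": [
    {"travel":[0,0,0],"rot":[0,0,0],"hand":0},
    {"travel":[0,0,0],"rot":[0,0,0],"hand":0},
    {"travel":[0,0,0],"rot":[0,0,0],"hand":0}
  ]
}}

```text
clock: 20.67
position: [497.7, 344.2, 91.9]
ee_rot: [-0.629, 0.778, -0.0, -0.002]
contact_force: [0.1, 0.1, -1.5]
gripper_width: 22.9
grasp_force: 59.2
```

```bash
python3 - <<'E'
from h import *
p,q,R=state();im,d=get_image("wrist");W=world("wrist",d,(p,q))
hsv=cv2.cvtColor(im,cv2.COLOR_RGB2HSV);H,S,V=[hsv[...,i].astype(int) for i in range(3)]
m=((H<8)|(H>172))&(S>130)&(V>50)&(d>0)&(np.linalg.norm(W-p,axis=-1)<90)
P=W[m];top=P[P[:,2]>np.percentile(P[:,2],50)-5];print("top z",np.median(top[:,2]))
b=(H>100)&(H<125)&(S>120)&(d>0);print("tray",rect(W[b]),np.percentile(W[b][:,2],[5,50]))
plan([498.1,345.3,p[2]],167.9)
E
```

```text
t 20.67 p [497.7 344.2  91.9] yaw_y 167.89 tilt [0.0027 0.0018] q [ 0.87  0.45 -0.18 -0.   -0.94 -1.08] F [ 0.1  0.1 -1.5] w 22.9 g 59.2
top z 148.28326601315527
tray (array([496.8, 345.3]), array([156.1, 179.4]), 77.9) [3.92281285 5.22625799]
t 20.72 p [498.  343.9  92.2] yaw_y 167.85 tilt [0.0022 0.0014] q [ 0.87  0.45 -0.18 -0.   -0.94 -1.08] F [-0.4  0.3 -1.2] w 22.9 g 59.2
rot z units -0.0001
travel units after rot [-0.0057  0.0006  0.0014]
```

>>> {"api": "servo_tool", "payload": {
  "motion": [
    {"travel":[0,0,0.06],"rot":[0,0,0],"hand":0},
    {"travel":[0,0,0.09],"rot":[0,0,0],"hand":0},
    {"travel":[0,0,0.08],"rot":[0,0,0],"hand":0},
    {"travel":[0,0,0.05],"rot":[0,0,0],"hand":0},
    {"travel":[0,0,0.03],"rot":[0,0,0],"hand":0},
    {"travel":[0,0,0.008],"rot":[0,0,0],"hand":0},
    {"travel":[0,0,0.004],"rot":[0,0,0],"hand":0},
    {"travel":[0,0,0],"rot":[0,0,0],"hand":0},
    {"travel":[0,0,0],"rot":[0,0,0],"hand":0}
  ]
}}

```text
clock: 21.47
position: [499.1, 345.6, 13.8]
ee_rot: [-0.629, 0.778, 0.0, 0.001]
contact_force: [1.1, -0.1, -1.9]
gripper_width: 23.2
grasp_force: 59.2
```

>>> {"api": "servo_tool", "payload": {
  "motion": [
    {"travel":[0,0,0.004],"rot":[0,0,0],"hand":0},
    {"travel":[0,0,0.003],"rot":[0,0,0],"hand":0},
    {"travel":[0,0,0],"rot":[0,0,0],"hand":0}
  ]
}}

```text
clock: 21.72
position: [498.5, 345.4, 11.3]
ee_rot: [-0.629, 0.778, 0.0, 0.0]
contact_force: [-0.1, -0.8, -0.9]
gripper_width: 23.0
grasp_force: 59.2
```

>>> {"api": "servo_tool", "payload": {
  "motion": [
    {"travel":[0,0,0.004],"rot":[0,0,0],"hand":0},
    {"travel":[0,0,0.004],"rot":[0,0,0],"hand":0},
    {"travel":[0,0,0.002],"rot":[0,0,0],"hand":0},
    {"travel":[0,0,0],"rot":[0,0,0],"hand":0}
  ]
}}

```text
clock: 22.05
position: [498.5, 345.3, 8.6]
ee_rot: [-0.629, 0.778, -0.0, 0.0]
contact_force: [-0.1, 0.3, 0.1]
gripper_width: 22.9
grasp_force: 59.4
```

>>> {"api": "servo_tool", "payload": {
  "motion": [
    {"travel":[0,0,0],"rot":[0,0,0],"hand":0.35},
    {"travel":[0,0,0],"rot":[0,0,0],"hand":0.5},
    {"travel":[0,0,0],"rot":[0,0,0],"hand":0.6},
    {"travel":[0,0,0],"rot":[0,0,0],"hand":0.7},
    {"travel":[0,0,0],"rot":[0,0,0],"hand":0.7},
    {"travel":[0,0,-0.04],"rot":[0,0,0],"hand":0.7},
    {"travel":[0,0,-0.12],"rot":[0,0,0],"hand":0.7},
    {"travel":[0,0,-0.14],"rot":[0,0,0],"hand":0.7},
    {"travel":[0,0,-0.14],"rot":[0,0,0],"hand":0.7},
    {"travel":[0,0,-0.1],"rot":[0,0,0],"hand":0.7}
  ]
}}

```text
clock: 22.88
position: [499.5, 346.0, 147.9]
ee_rot: [-0.629, 0.777, -0.0, 0.002]
contact_force: [-0.2, 0.6, -0.7]
gripper_width: 59.8
grasp_force: 0.0
```

```bash
python3 - <<'E'
from h import *
p,q,R=state();im,d=get_image("wrist");W=world("wrist",d,(p,q))
hsv=cv2.cvtColor(im,cv2.COLOR_RGB2HSV);H,S,V=[hsv[...,i].astype(int) for i in range(3)]
m=((H<8)|(H>172))&(S>130)&(V>50)&(d>0)&(W[...,2]>50)&(W[...,2]<80)
if m.any():
    m=biggest(m);print("key",rect(W[m]),np.percentile(W[m][:,2],[5,50,95]))
im,d=get_image("scene");W=world("scene",d)
m=(d>0)&(W[...,2]>32)&(abs(W[...,0]-476)<70)&(abs(W[...,1]+230)<80)
m=biggest(m);P=W[m];P=P[P[:,2]>38];print("block",rect(P),np.percentile(P[:,2],[5,50,95]))
cv2.imwrite("pics/end.png",im[:,:,::-1])
E
```

```text
t 22.88 p [499.5 346.  147.9] yaw_y 167.94 tilt [-0.0037 -0.0031] q [ 0.87  0.39 -0.12  0.   -1.06 -1.08] F [-0.2  0.6 -0.7] w 59.8 g 0.0
key (array([497.8, 345.1]), array([100.1,  23.9]), 78.0) [63.74448873 64.91459013 65.98350751]
block (array([ 478.4, -229.7]), array([122. ,  39.8]), 82.0) [39.55673842 43.33856982 47.17437052]
```

View pics/end.png

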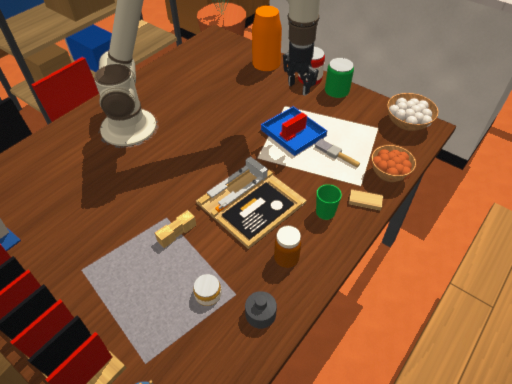

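The key stands upright in the tray at (293,127), with its top at 65 mm over the tray's centre. The block lies flat at (177,229), clear of the jig, and nothing else has moved.

```bash
python3 -c "
from bench import job_done
print(job_done())"
```

```text
the job is handed in; nothing more can be done
None
```

The job is handed in after about 23 s: the key stands upright at the middle of the tray, the block lies flat on the bench clear of the jig and tray, and nothing else has moved. The one risk is the block's push against the end stop, where the wrist reading peaked at 34.2 N, just under the 35 N limit.

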